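# Scrub out and cover the sharpening bench's rinse cups

### The arm

A 7-joint arm with a two-finger parallel gripper is mounted at the origin on the work surface. World frame = base frame: x ahead of the robot, y to its left, z up, the work surface at z = 0. Lengths are in m, angles in rad, forces in N, time in s.
With the tool pointing down it reaches from about 0.4 to 0.875 m from the base axis. Payload 19.3 kg.
Tool frame: the origin (TCP) lies where the fingers leave the gripper's body, on its centre line; the fingertips stand bot.tip_reach ahead of it and the grasp point (between the pads) lies 54 mm ahead of it (bot.tip_reach is the distance from the TCP to the fingertips, in m); z points along the fingers, y is the line along which they close (so a half turn about z gives the same grasp; the last joint's range is limited). The gripper opens to 85 mm and grips with 20 to 120 N. Pads are 22 mm wide; open, the fingers measure 114 mm over their backs; the gripper's body (76 mm by 85 mm) begins 54 mm behind the grasp point. The pads swing forward as they close: fully open they stand 13 mm farther back than shut.
Start: joints at [1.041, 0.521, -0.036, 1.599, 0.021, 1.021, -0.113], TCP at [0.277, -0.56, 0.304] pointing down, gripper open.
Joint ranges: [-2.91, 2.91], [-0.3, 2.13], [-1.5, 1.42], [0.17, 2.43], [-1.26, 4.41], [0.16, 1.93], [-2.52, 2.52]. Speed limits (rad/s): [1.89, 1.89, 2.39, 2.39, 3.01, 3.01, 3.01].

### API

Orientations are given as [roll, pitch, yaw] about the fixed x, y, z axes, in that order (R = Rz(yaw) Ry(pitch) Rx(roll)).
In Python, from workcell import bot gives the robot as it stands. The module is installed in compiled form; this text tells all that it offers.
- The arm moves only by the shell command python3 -m jog 'ROWS' [FORCE]. ROWS is JSON, a list that holds one entry, the list of rows, each a list of 7 numbers: the shift along the tool's x, y, z in mm, then the turn, a rotation vector about the tool's x, y, z in rad, then the opening, from 0 (shut) to 1 (fully open). In form: [[[tx, ty, tz, wx, wy, wz, fingers], ...]]. A call has 1 to 5 rows; each row shifts and turns the commanded pose from where the row before left it, along the tool's axes as they then stand; what a row does not reach is not made up. A row lasts 1/10 s, in which the tool goes at most 50 mm and 8.59 degrees, less where a joint would pass 70% of its speed; a pose out of reach is approached as far as the arm can. A call is refused whole if a number of a shift passes 50 or a number of a turn 0.15, either way. A call with a gripper value outside its range is refused whole. The fingers move at their own pace and stop on an object; FORCE is the grip in N (left out, the last holds). Time passes only in rows, so rows that do not move let the fingers close. It gives the time, the measured TCP pose, the force, the opening and the grip force at its end, in the units of the state.
- bot.observe(): the state, without advancing time (a new reading comes with each control period).
- bot.grab_frame(name): name is "scene" or "top"; returns a dict with "img" (400x640x3 uint8, red, green, blue), "intrinsics" (3x3 intrinsics, pixels), "k1" (the pictures are not rectified: a ray, as slopes to the right and down, at radius r is drawn at 1 + k1 r^2 times it, then the intrinsics apply), "R" (3x3) and "t" (3): a world point X has camera coordinates R X + t. Camera axes: x right, y down, z forward; pixel columns grow to the right and rows downward; lengths in m; the calibration is good to about 2 mm. A picture is of the moment at which its call begins. There is no depth.
- bot.job_done(): hands the job in; it is judged then, once.
Trained networks look in a picture, given as the dict that the camera call returned (one of the last four; its "shot" number tells which), for a name from the list of things; names that differ only in an ending like _2 or _b are one class to them, and where a whole thing is asked for, a point or a joint stands for the part that bears it (a point fixed in the world has none). Each returns a list of dicts, best first, with "conf" (0 to 1); they miss things now and then, are a little off and sometimes report something else, mostly with a low value. They report only what shows in the picture. A call takes as long as a camera call. They do not tell look-alikes from the thing itself.
- bot.trace(query, picture): "region" (400x640 bool, what is visible of it).
- bot.spot_point(query, picture): "xyz" ([x, y, z] in m, in world coordinates, good to about 4 mm: a listed point, or the origin of a listed thing).
The state is a dict: "clock": time; "qpos": joint angles; "qd": joint speeds; "joint_efforts": joint torques, N m; "position": TCP position; "tool_rot": TCP orientation; "force": force on the tool from outside, world axes, zero at the start; "moment": the same for the moment, N m; "grip_width": finger opening in m; "finger_force": force on a finger pad.
Only numpy, scipy, OpenCV 4.12 (cv2) and the standard library are available. Lean on these libraries where they do the work, as an engineer would, in place of code of your own. Each camera call takes 0.05 s, during which the arm holds its last target. There are 200 camera calls.

### The job

The bottle brush has dried fast in the yellow collar of its stand: work it free by twisting it back and forth while pulling gently upwards (never yank the collar up more than 1 cm), then scrub every rinse cup on the bench in the order white, blue, brown, so that no coarse grit gets into the finer cups, moving the brush down to the bottom, up to near the rim and down to the bottom again in each. Stand the brush head down in the grey drying pot and put on each cup, upright on the table, the lid of its own colour, fully seated; there may be only two cups. Leave the whetstones, wash bottle, flat brush and plant where they are.

Things in the scene. Friction and masses are not known exactly. Their poses are not given: they have to be found in the camera images.
- brush_grip (a point): Grip point of the bottle brush, on its axis 175 mm above its tip. The brush starts upright, head down; its wooden handle has a square section 22 x 22 mm and reaches from 119 to 215 mm above the tip (40 mm above this point). z runs up the handle, x and y are normal to its flat sides. Mass about 90 g.
- brush_tip (a point): The very bottom of the brush, on its axis (same axes as brush_grip). From here up: white bristle head 26 mm in diameter, 66 mm long (counts as solid), 10 mm steel stem to 105 mm, blue plug 34 mm in diameter from 105 to 120 mm, then the wooden handle.
- stand: Fixed dark steel brush stand, base plate 130 x 110 x 12 mm; origin on the table below the brush's axis; a post 162 mm tall stands 62 mm off in the stand's +x direction. At the start the brush tip rests on the base plate and the blue plug is stuck in the yellow collar carried by the post.
- collar_mid (a point): Centre of the yellow collar (74 mm outer diameter, 16 mm high) on the stand, 124 mm above the table at rest, where the blue plug is gripped by three rubber jaws. Once the plug has risen 14 mm relative to the collar it is free; the brush then lifts straight out (30 mm opening for the head).
- collar (a joint): How far the collar is pulled up on its spring, m: 0 at rest, stop at 0.020; about 3.5 N to start, then 1 N per mm. The jaws hold the plug by some 20 N of dry friction, so a straight pull lifts the collar 13 mm or more: yanked. While the brush is turned to and fro (0.5 rad is plenty, up to 0.4 N m) the plug creeps up under a small pull. Over 0.010 counts as yanked.
- pot_mid (a point): Centre, half-way up, of the grey drying pot, a loose round open pot 90 mm tall, 98 mm outer and 90 mm inner diameter at the rim, 78 mm inner diameter at the bottom, floor 8 mm thick. The brush can stand in it leaning. Its bottom is 45 mm below this point.
- stone: Bystander: yellow whetstone on a black base, 200 x 65 x 52 mm, origin under its centre.
- stone_b: Bystander: grey whetstone 150 x 60 x 28 mm, origin under its centre.
- stone_c: Bystander: pale whetstone 140 x 60 x 25 mm, origin under its centre.
- wash_bottle: Bystander: clear wash bottle with a blue cap and spout, 60 mm in diameter, 190 mm tall, origin under its centre.
- dust_brush: Bystander: flat brush with a black handle lying on the table, 185 mm long, 50 mm wide, 16 mm high; origin where handle and ferrule meet.
- plant: Bystander: small plant in a terracotta pot, 84 mm in diameter, 120 mm tall, origin under its centre.
- cup_white_mid (a point): Centre, half-way up, of the glazed white (clear-water) rinse cup: a straight round open cup, 100 mm tall, 82 mm outer and 74 mm inner diameter, floor 6 mm thick, z up its axis; the rim is 50 mm above and the outer bottom 50 mm below this point. Loose, about 260 g. May be absent.
- lid_white_knob (a point): Knob centre of the white lid, for the white cup. From its underside: plug 64 mm in diameter, 8 mm high, to hang inside the cup (5 mm play), disc 92 mm in diameter, 6 mm thick, to rest on the rim, round knob 24 mm in diameter up to 49 mm. This point is 33 mm above the underside, and 125 mm above the cup's outer bottom when seated. 100 g. Not needed if its cup is absent.
- cup_blue_mid (a point): Centre, half-way up, of the glazed blue (fine-stone) rinse cup: a straight round open cup, 100 mm tall, 82 mm outer and 74 mm inner diameter, floor 6 mm thick, z up its axis; the rim is 50 mm above and the outer bottom 50 mm below this point. Loose, about 260 g. May be absent.
- lid_blue_knob (a point): Knob centre of the blue lid, for the blue cup. From its underside: plug 64 mm in diameter, 8 mm high, to hang inside the cup (5 mm play), disc 92 mm in diameter, 6 mm thick, to rest on the rim, round knob 24 mm in diameter up to 49 mm. This point is 33 mm above the underside, and 125 mm above the cup's outer bottom when seated. 100 g. Not needed if its cup is absent.
- cup_brown_mid (a point): Centre, half-way up, of the brown terracotta-coloured (coarse-stone) rinse cup: a straight round open cup, 100 mm tall, 82 mm outer and 74 mm inner diameter, floor 6 mm thick, z up its axis; the rim is 50 mm above and the outer bottom 50 mm below this point. Loose, about 260 g. May be absent.
- lid_brown_knob (a point): Knob centre of the brown lid, for the brown cup. From its underside: plug 64 mm in diameter, 8 mm high, to hang inside the cup (5 mm play), disc 92 mm in diameter, 6 mm thick, to rest on the rim, round knob 24 mm in diameter up to 49 mm. This point is 33 mm above the underside, and 125 mm above the cup's outer bottom when seated. 100 g. Not needed if its cup is absent.
Things that resemble listed ones, but are neither listed nor needed, are in the scene too. What is shaped like the part that bears lid_white_knob but black is not meant.

How it is judged:
By the outcome, as a careful person would: the job done as asked, in the order asked, and still so for the second after the job is handed in, with the robot touching nothing.
Of cup_white, cup_blue, cup_brown only 2 to 3 are there at a start; the rules pass over those that are not, and their reading is None.
At some moment in a run one of cup_white, cup_blue, cup_brown, lid_white, lid_blue, lid_brown may be knocked a few centimetres aside while the robot is not near it.
It also fails if it takes over 210 s, if anything falls off the work surface, if the arm or the gripper's body presses on something with over 40 N, if the wrist force passes 120 N, or if a joint passes its speed limit or range.

## Working session

There is one attempt and no reset: what is moved stays moved. The work goes in short steps, Python scripts to look and compute and a shell command to move; the robot and the scene stay as the last step left them, time stands still between calls to the robot, and variables do not carry over. Pictures are saved under pics/ and viewed, at most 14 in all, crops included, and the job is handed in when it is done.

```bash
mkdir -p pics; ls
cat > h.py <<'E'
from workcell import bot
import numpy as np, cv2
names=["brush_grip","stand","collar_mid","pot_mid","cup_white_mid","cup_blue_mid","cup_brown_mid","lid_white_knob","lid_blue_knob","lid_brown_knob"]
def find(ns,cam,n=3):
    f=bot.grab_frame(cam)
    for q in ns:
        r=bot.spot_point(q,f)
        print(cam,q,[(np.round(d["xyz"],3).tolist(),round(d["conf"],2)) for d in r[:n]])
    return f
E
python3 - <<'E'
from h import *
for c in("scene","top"):
    f=find(names+["stone","stone_b","stone_c","wash_bottle","dust_brush","plant"],c)
    cv2.imwrite(f"pics/{c}0.png",f["img"][:,:,::-1])
s=bot.observe();print(s, bot.tip_reach)
E
```

```text
pics
scene brush_grip [([0.536, 0.291, 0.186], 0.66)]
scene stand [([0.535, 0.29, 0.0], 0.57)]
scene collar_mid [([0.534, 0.289, 0.125], 0.62)]
scene pot_mid [([0.505, -0.306, 0.044], 0.84)]
scene cup_white_mid [([0.656, -0.169, 0.051], 0.6)]
scene cup_blue_mid [([0.626, 0.004, 0.052], 0.91), ([0.533, 0.291, 0.125], 0.62)]
scene cup_brown_mid [([0.655, 0.152, 0.046], 0.73)]
scene lid_white_knob [([0.457, 0.145, 0.037], 0.86), ([0.213, 0.276, 0.031], 0.83), ([0.536, 0.289, 0.188], 0.69)]
scene lid_blue_knob [([0.43, -0.162, 0.036], 0.76)]
scene lid_brown_knob [([0.434, 0.014, 0.036], 0.87), ([0.534, 0.29, -0.002], 0.44)]
scene stone [([0.379, 0.348, 0.002], 0.89), ([0.654, 0.151, 0.051], 0.72), ([0.779, -0.012, -0.0], 0.71)]
scene stone_b [([0.379, 0.348, 0.002], 0.89), ([0.654, 0.151, 0.051], 0.72), ([0.779, -0.012, -0.0], 0.71)]
scene stone_c [([0.379, 0.348, 0.002], 0.89), ([0.654, 0.151, 0.051], 0.72), ([0.779, -0.012, -0.0], 0.71)]
scene wash_bottle [([0.72, -0.297, 0.001], 0.93), ([0.63, 0.005, 0.053], 0.17)]
scene dust_brush [([0.378, -0.282, 0.0], 0.83)]
scene plant [([0.732, 
[... 1167 characters left out ...]
ock': 1.7, 'qpos': array([ 1.04080306,  0.52141516, -0.03632795,  1.59950029,  0.02118675,
        1.02108426, -0.11278843]), 'qd': array([ 0.00121252,  0.00107672, -0.00168444, -0.00088821, -0.00055102,
        0.00032081, -0.00260163]), 'joint_efforts': array([-1.54932321e-03, -9.26827598e+01,  1.97795570e+00, -3.70243835e+01,
        1.80255342e-02,  1.95291141e-03, -5.10088270e-06]), 'position': array([ 0.2773448 , -0.56008928,  0.30388091]), 'tool_rot': array([-3.14156797e+00, -2.48178441e-05,  4.59779240e-01]), 'force': array([ 0.08068884,  0.8420285 , -0.01459894]), 'moment': array([ 0.02864952, -0.03939487,  0.00123944]), 'finger_force': 0.0, 'grip_width': 0.08547133292099679} 0.0726
```

View pictures.

View pics/scene0.png

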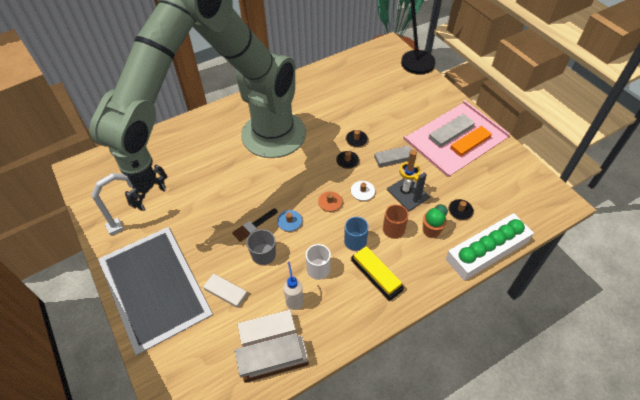

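View pics/top0.png

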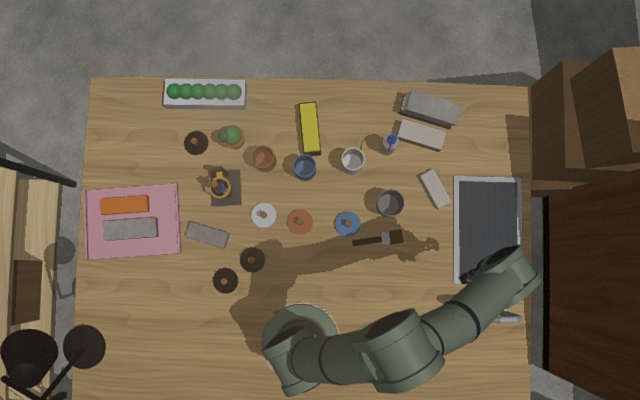

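```bash
cat >> h.py <<'E'
def px(f,X):
    X=np.atleast_2d(X); c=X@np.array(f["R"]).T+f["t"]; s=c[:,:2]/c[:,2:]
    s=s*(1+f["k1"]*(s**2).sum(1,keepdims=True)); K=np.array(f["intrinsics"])
    return s@np.diag([K[0,0],K[1,1]])+K[:2,2]
def ray(f,uv,z):
    K=np.array(f["intrinsics"]); p=(np.array(uv)-K[:2,2])/[K[0,0],K[1,1]]; s=p.copy()
    for _ in range(20): s=p/(1+f["k1"]*(s@s))
    R=np.array(f["R"]); C=-R.T@f["t"]; d=R.T@np.array([s[0],s[1],1]); return C+d*(z-C[2])/d[2]
E
python3 - <<'E'
from h import *
f=bot.grab_frame("top"); g=bot.grab_frame("scene")
a=cv2.resize(f["img"][155:225,185:255],(400,560)[:1]*2,interpolation=cv2.INTER_CUBIC)
b=cv2.resize(g["img"][140:210,375:445],(400,400),interpolation=cv2.INTER_CUBIC)
cv2.imwrite("pics/c1.png",np.hstack([a,b])[:,:,::-1])
for X in([.537,.291,.0],[.537,.291,.124],[.537,.291,.224],[.637,.291,0],[.637,.291,.224]):
    print(X,(px(f,X)[0]-[185,155])*400/70,(px(g,X)[0]-[375,140])*400/70)
print(bot.observe()["clock"])
E
```

```text
[0.537, 0.291, 0.0] [233.69776182 209.07711904] [171.53947477 290.82954072]
[0.537, 0.291, 0.124] [197.50243083 183.71961849] [195.64112578 172.78922098]
[0.537, 0.291, 0.224] [164.51061383 160.59157695] [217.08306072  67.77623739]
[0.637, 0.291, 0] [240.39315895  56.5436765 ] [262.99032058 393.94046596]
[0.637, 0.291, 0.224] [172.68768078 -11.43542591] [319.61702518 175.14548583]
1.8
```

View pics/c1.png

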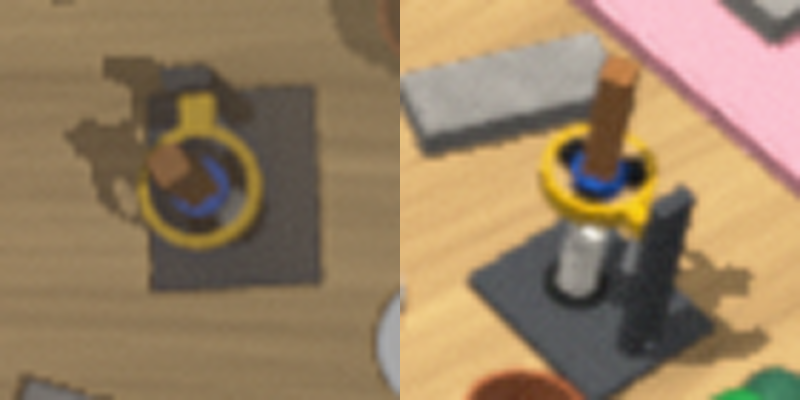

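Run:
```python
from h import *
from scipy.optimize import minimize
sq=np.array([[1,1],[-1,1],[-1,-1],[1,-1]])*.011
for cam in("top","scene"):
    f=bot.grab_frame(cam); img=f["img"].astype(float)
    u0,v0=(px(f,[.537,.291,.227])[0]-[14,14]).astype(int); s=8
    a=img[v0:v0+30,u0:u0+30]
    def cost(x,y,yaw,ret=0):
        c,n=np.cos(yaw),np.sin(yaw); R=np.array([[c,-n],[n,c]])
        P=sq@R.T+[x,y]
        T=px(f,np.c_[P,np.full(4,.227)]); B=px(f,np.c_[P,np.full(4,.14)])
        def mask(p):
            m=np.zeros((30*s,30*s),np.uint8); cv2.fillConvexPoly(m,cv2.convexHull(((p-[u0,v0]+.5)*s).astype(np.int32)),255); return cv2.resize(m,(30,30),interpolation=cv2.INTER_AREA)/255.
        mt=mask(T); mb=np.zeros_like(mt)
        # regress: local neighbourhood colours = bg, top, each side face
        cols=[mt]
        for i in range(4):
            j=(i+1)%4; e=P[j]-P[i]; nrm=np.array([e[1],-e[0]]); 
            C=-np.array(f["R"]).T@f["t"]
            if (C[:2]-P[i])@nrm>0: cols.append(mask(np.vstack([T[[i,j]],B[[i,j]]])))
        dil=cv2.dilate((sum(cols)>0).astype(np.uint8),np.ones((3,3)))>0
        w=cv2.GaussianBlur(sum(cols),(0,0),1)[...,None]>-1
        A=np.stack([m[W] for m in cols]+[np.ones(W.sum())],1); y_=a[W]
        r=y_-A@np.linalg.lstsq(A,y_,rcond=None)[0]
        return np.abs(r).mean()
    T0=px(f,[.537,.291,.227])[0]-[u0,v0]
    yy,xx=np.mgrid[:30,:30]; W=(np.hypot(xx-T0[0],yy-T0[1])<6.5)
    best=[]
    for d in range(0,90,6):
        m=min((cost(.537+dx,.291+dy,np.radians(d)),dx,dy) for dx in np.arange(-.008,.009,.002) for dy in np.arange(-.008,.009,.002))
        best.append((round(m[0],2),d,round(m[1]+.537,3),round(m[2]+.291,3)))
    print(cam,sorted(best)[:7])
```

```text
top [(np.float64(9.01), 30, np.float64(0.537), np.float64(0.291)), (np.float64(9.02), 24, np.float64(0.537), np.float64(0.291)), (np.float64(9.2), 36, np.float64(0.537), np.float64(0.289)), (np.float64(9.25), 18, np.float64(0.537), np.float64(0.291)), (np.float64(9.45), 42, np.float64(0.537), np.float64(0.289)), (np.float64(9.48), 12, np.float64(0.537), np.float64(0.291)), (np.float64(9.7), 6, np.float64(0.537), np.float64(0.291))]
scene [(np.float64(14.17), 42, np.float64(0.539), np.float64(0.289)), (np.float64(14.18), 30, np.float64(0.541), np.float64(0.291)), (np.float64(14.21), 36, np.float64(0.539), np.float64(0.291)), (np.float64(14.42), 48, np.float64(0.539), np.float64(0.289)), (np.float64(14.81), 24, np.float64(0.541), np.float64(0.291)), (np.float64(15.15), 54, np.float64(0.539), np.float64(0.289)), (np.float64(15.37), 18, np.float64(0.543), np.float64(0.293))]
```

```bash
cat >> h.py <<'E'
from scipy.spatial.transform import Rotation as Ro
def to(x,y,z,yaw):
    "tool rotation about z first (deg->rad), then total shift in the tool axes (mm)"
    s=bot.observe(); r=Ro.from_euler("xyz",s["tool_rot"]); g=Ro.from_euler("xyz",[np.pi,0,np.radians(yaw)])
    print("turn",np.round((r.inv()*g).as_rotvec(),3),"shift after",np.round(g.inv().apply(np.array([x,y,z])-s["position"])*1000,1),
     "pos",np.round(s["position"],4),"yaw",round(np.degrees(s["tool_rot"][2]),1),"q",np.round(s["qpos"],2),"F",np.round(s["force"],1),"M",np.round(s["moment"],2),"w",round(s["grip_width"],4),"t",round(s["clock"],1))
E
python3 -m jog '[[[0,0,-20,0,0,-0.15,1],[0,0,-20,0,0,-0.15,1],[0,0,-20,0,0,-0.15,1],[0,0,0,0,0,-0.15,1],[0,0,0,0,0,-0.15,1]]]'
python3 -m jog '[[[0,0,0,0,0,-0.15,1],[0,0,0,0,0,-0.15,1],[0,0,0,0,0,-0.15,1],[0,0,0,0,0,-0.15,1],[0,0,0,0,0,-0.15,1]]]'
python3 -m jog '[[[0,0,0,0,0,-0.13,1],[0,0,0,0,0,0,1]]]'
python3 -c "
from h import *
to(.52,-.2,.364,120);to(.5375,.291,.364,120)"
```

```text
clock: 2.4
position: [0.2773, -0.5602, 0.3646]
tool_rot: [3.141, 0.001, 1.216]
force: [-0.0, -0.4, -1.0]
grip_width: 0.0855
finger_force: 0.0
clock: 2.9
position: [0.2773, -0.5601, 0.3639]
tool_rot: [-3.142, -0.0, 1.966]
force: [0.5, -0.2, -1.0]
grip_width: 0.0856
finger_force: 0.0
clock: 3.1
position: [0.2771, -0.5602, 0.3638]
tool_rot: [3.141, -0.0, 2.092]
force: [0.5, 0.3, -0.3]
grip_width: 0.0853
finger_force: 0.0
turn [ 0.    -0.    -0.002] shift after [ 1.905e+02  3.904e+02 -2.000e-01] pos [ 0.2771 -0.5602  0.3638] yaw 119.9 q [ 1.29  0.49 -0.4   1.51  0.2   1.18  1.37] F [ 0.5  0.3 -0.3] M [-0.01 -0.08 -0.03] w 0.0853 t 3.1
turn [ 0.    -0.    -0.002] shift after [ 6.070e+02  6.511e+02 -2.000e-01] pos [ 0.2771 -0.5602  0.3638] yaw 119.9 q [ 1.29  0.49 -0.4   1.51  0.2   1.18  1.37] F [ 0.5  0.3 -0.3] M [-0.01 -0.08 -0.03] w 0.0853 t 3.1
```

```bash
python3 -m jog '[[[19,39,0,0,0,0,1],[19,39,0,0,0,0,1],[19,39,0,0,0,0,1],[19,39,0,0,0,0,1],[19,39,0,0,0,0,1]]]' | head -2
python3 -m jog '[[[19,39,0,0,0,0,1],[19,39,0,0,0,0,1],[19,39,0,0,0,0,1],[19,39,0,0,0,0,1],[19,39,0,0,0,0,1]]]'| head -2
python3 -m jog '[[[35,22,0,0,0,0,1],[35,22,0,0,0,0,1],[35,22,0,0,0,0,1],[35,22,0,0,0,0,1],[35,22,0,0,0,0,1]]]'| head -2
python3 -m jog '[[[35,22,0,0,0,0,1],[35,22,0,0,0,0,1],[35,22,0,0,0,0,1],[35,22,0,0,0,0,1],[35,22,0,0,0,0,1]]]'| head -2
python3 -m jog '[[[0,0,0,0,0,0,1],[0,0,0,0,0,0,1]]]'| head -2
python3 -c "
from h import *
to(.5375,.291,.241,120)"
```

```text
clock: 3.6
position: [0.4002, -0.3794, 0.3641]
clock: 4.1
position: [0.5225, -0.2002, 0.3641]
clock: 4.6
position: [0.5303, 0.0064, 0.3641]
clock: 5.1
position: [0.5391, 0.2129, 0.364]
clock: 5.3
position: [0.5389, 0.2122, 0.3636]
turn [-0.    -0.    -0.006] shift after [ 69.   38.2 122.6] pos [0.5389 0.2122 0.3636] yaw 119.6 q [-0.01  0.45 -0.66  1.63  0.3   1.16 -0.22] F [-0.3 -1.5  0.5] M [-0.03 -0.06 -0.02] w 0.0852 t 5.3
```

```bash
python3 -m jog '[[[35,19,0,0,0,-0.006,1],[34,19,0,0,0,0,1],[0,0,30,0,0,0,1],[0,0,30,0,0,0,1],[0,0,30,0,0,0,1]]]' | head -2
python3 -m jog '[[[0,0,20,0,0,0,1],[0,0,13,0,0,0,1],[0,0,0,0,0,0,1],[0,0,0,0,0,0,0.5],[0,0,0,0,0,0,0.5]]]'
python3 -m jog '[[[0,0,0,0,0,0,0.3],[0,0,0,0,0,0,0.2],[0,0,0,0,0,0,0.1],[0,0,0,0,0,0,0],[0,0,0,0,0,0,0]]]' 40
python3 -c "
from h import *
to(.5375,.291,.241,120)"
```

```text
clock: 5.8
position: [0.5382, 0.2887, 0.2729]
clock: 6.3
position: [0.5382, 0.2902, 0.2421]
tool_rot: [3.14, 0.0, 2.095]
force: [-0.2, -0.5, 0.2]
grip_width: 0.0591
finger_force: 0.0
clock: 6.8
position: [0.538, 0.2903, 0.2416]
tool_rot: [3.14, 0.0, 2.096]
force: [0.7, -0.7, 5.9]
grip_width: 0.0223
finger_force: 38.2
turn [0.001 0.    0.001] shift after [ 0.9 -0.1  0.6] pos [0.538  0.2903 0.2416] yaw 120.1 q [-0.18  0.63 -0.61  1.67  0.42  0.97 -0.42] F [ 0.7 -0.7  5.9] M [-0.25  0.13  0.14] w 0.0223 t 6.8
```

```bash
python3 -m jog '[[[0,0,0,0,0,0.12,0],[0,0,-1,0,0,0.12,0],[0,0,-1,0,0,0.12,0],[0,0,-1,0,0,-0.12,0],[0,0,-1,0,0,-0.12,0]]]' 90
python3 -m jog '[[[0,0,0,0,0,-0.12,0],[0,0,-1,0,0,-0.12,0],[0,0,0,0,0,-0.12,0],[0,0,-1,0,0,-0.12,0],[0,0,0,0,0,0.12,0]]]'
python3 -c "
from h import *
to(.538,.290,.2416,120)
find(['collar_mid','brush_grip'],'scene');find(['collar_mid','brush_grip'],'scene')"
```

```text
clock: 7.3
position: [0.5374, 0.29, 0.2446]
tool_rot: [-3.141, 0.0, 1.98]
force: [0.2, 0.4, -6.4]
grip_width: 0.021
finger_force: 86.9
clock: 7.8
position: [0.5377, 0.2897, 0.2463]
tool_rot: [-3.141, -0.001, 2.343]
force: [2.0, -0.2, -6.4]
grip_width: 0.0215
finger_force: 93.3
turn [-0.001 -0.001  0.248] shift after [0.1 0.4 4.7] pos [0.5377 0.2897 0.2463] yaw 134.2 q [-0.14  0.64 -0.67  1.67  0.46  1.   -0.2 ] F [ 2.  -0.2 -6.4] M [ 0.02 -0.27  0.32] w 0.0215 t 7.8
scene collar_mid [([0.535, 0.288, 0.124], 0.55)]
scene brush_grip [([0.538, 0.29, 0.192], 0.79)]
scene collar_mid [([0.537, 0.29, 0.125], 0.77)]
scene brush_grip []
```

```bash
python3 -m jog '[[[0,0,-1,0,0,0.12,0],[0,0,0,0,0,0.12,0],[0,0,-1,0,0,0.12,0],[0,0,0,0,0,0.12,0],[0,0,-1,0,0,-0.12,0]]]' | sed -n 2,4p
python3 -m jog '[[[0,0,0,0,0,-0.12,0],[0,0,-1,0,0,-0.12,0],[0,0,0,0,0,-0.12,0],[0,0,-1,0,0,-0.12,0],[0,0,0,0,0,0.12,0]]]'| sed -n 2,4p
python3 -m jog '[[[0,0,-1,0,0,0.12,0],[0,0,0,0,0,0.12,0],[0,0,-1,0,0,0.12,0],[0,0,0,0,0,0.12,0],[0,0,-1,0,0,-0.12,0]]]'| sed -n 2,4p
```

```text
position: [0.5375, 0.2902, 0.2499]
tool_rot: [-3.141, 0.001, 1.971]
force: [-0.4, -1.0, -5.6]
position: [0.5377, 0.29, 0.2517]
tool_rot: [-3.141, -0.001, 2.344]
force: [0.8, -1.3, -5.4]
position: [0.5375, 0.2905, 0.2551]
tool_rot: [3.141, 0.0, 1.971]
force: [-0.3, 0.0, -0.5]
```

```bash
python3 -m jog '[[[0,0,-1,0,0,-0.12,0],[0,0,-1,0,0,-0.12,0],[0,0,-1,0,0,0.12,0],[0,0,-1,0,0,0,0],[0,0,0,0,0,0,0]]]' | sed -n 2,4p
python3 -m jog '[[[0,0,-1,0,0,-0.06,0],[0,0,-2,0,0,0.06,0],[0,0,-3,0,0,0,0],[0,0,-5,0,0,0,0],[0,0,-5,0,0,0,0]]]'| sed -n 2,4p
```

```text
position: [0.5377, 0.2904, 0.2593]
tool_rot: [3.141, 0.0, 2.099]
force: [0.5, 0.2, -0.6]
position: [0.5377, 0.2902, 0.2754]
tool_rot: [3.141, -0.0, 2.098]
force: [-0.4, -0.3, -0.5]
```

```bash
python3 -m jog '[[[0,0,-20,0,0,0,0],[0,0,-25,0,0,0,0],[0,0,-25,0,0,0,0],[0,0,-25,0,0,0,0],[0,0,-20,0,0,0,0]]]' | sed -n 2,4p
python3 -m jog '[[[0,0,-5,0,0,0,0],[0,0,0,0,0,0,0]]]' | sed -n 2,6p
python3 - <<'E'
from h import *
f=find(["cup_white_mid","cup_blue_mid","cup_brown_mid","brush_tip","brush_grip"],"scene",2)
find(["cup_white_mid","cup_blue_mid","cup_brown_mid"],"top",2)
cv2.imwrite("pics/c2.png",f["img"][100:320,220:520,::-1])
to(.655,-.167,.39,120)
E
```

```text
position: [0.5377, 0.2902, 0.3919]
tool_rot: [3.14, 0.0, 2.097]
force: [-0.6, -0.3, -1.1]
position: [0.5377, 0.2902, 0.3954]
tool_rot: [3.141, 0.0, 2.097]
force: [0.8, -0.5, -1.8]
grip_width: 0.0213
finger_force: 90.6
scene cup_white_mid [([0.655, -0.17, 0.051], 0.79), ([0.732, 0.266, 0.001], 0.4)]
scene cup_blue_mid [([0.628, 0.007, 0.049], 0.74)]
scene cup_brown_mid [([0.653, 0.151, 0.048], 0.85)]
scene brush_tip [([0.537, 0.294, 0.165], 0.67), ([0.434, 0.015, 0.035], 0.34)]
scene brush_grip [([0.536, 0.289, 0.339], 0.71)]
top cup_white_mid [([0.657, -0.164, 0.05], 0.74), ([0.538, 0.29, -0.001], 0.71)]
top cup_blue_mid [([0.623, 0.002, 0.051], 0.63), ([0.654, -0.165, 0.049], 0.48)]
top cup_brown_mid [([0.654, 0.149, 0.053], 0.85), ([0.38, -0.286, 0.002], 0.65)]
turn [-0.    -0.     0.001] shift after [-454.5 -127.     4.7] pos [0.5377 0.2901 0.3947] yaw 120.1 q [-0.15  0.49 -0.67  1.5   0.31  1.26 -0.33] F [-0.5 -0.3 -1.5] M [-0.03 -0.01  0.04] w 0.0213 t 11.8
```

View pics/c2.png

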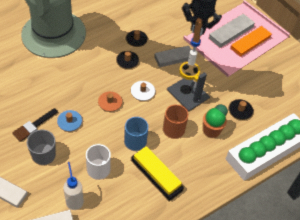

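```bash
python3 -m jog '[[[-20,-6,0,0,0,0,0],[-38,-10,0,0,0,0,0],[-40,-11,0,0,0,0,0],[-40,-11,0,0,0,0,0],[-40,-11,0,0,0,0,0]]]' | sed -n 2p
python3 -m jog '[[[-40,-11,0,0,0,0,0],[-40,-11,0,0,0,0,0],[-40,-11,0,0,0,0,0],[-40,-11,0,0,0,0,0],[-40,-11,0,0,0,0,0]]]' | sed -n 2p
python3 -m jog '[[[-40,-11,0,0,0,0,0],[-20,-6,0,0,0,0,0],[0,0,0,0,0,0,0],[0,0,0,0,0,0,0]]]' | sed -n 2p
python3 -c "
from h import *
find(['cup_white_mid','brush_tip'],'scene',1);find(['cup_white_mid','brush_tip'],'top',1)
to(.655,-.167,.39,120)"
```

```text
position: [0.5847, 0.1099, 0.3949]
position: [0.6374, -0.0909, 0.3949]
position: [0.6525, -0.1494, 0.3946]
scene cup_white_mid []
scene brush_tip [([0.654, -0.145, 0.163], 0.68)]
top cup_white_mid [([0.622, -0.001, 0.049], 0.36)]
top brush_tip []
turn [0.    0.    0.002] shift after [-17.   -7.    5.1] pos [ 0.6525 -0.1488  0.3951] yaw 120.1 q [ 0.47  0.57 -0.56  1.33  0.3   1.32  0.43] F [-0.2 -0.1 -1.8] M [0.01 0.   0.02] w 0.0215 t 13.5
```

```bash
python3 -m jog '[[[-17,-7,0,0,0,0,0],[0,0,35,0,0,0,0],[0,0,35,0,0,0,0],[0,0,35,0,0,0,0],[0,0,30,0,0,0,0]]]' | sed -n 2,4p
python3 -m jog '[[[0,0,17,0,0,0,0],[0,0,2,0,0,0,0],[0,0,1,0,0,0,0],[0,0,1,0,0,0,0],[0,0,0,0,0,0,0]]]' | sed -n 2,4p
```

```text
position: [0.6547, -0.1684, 0.2581]
tool_rot: [-3.141, -0.0, 2.096]
force: [0.3, -1.6, -0.8]
position: [0.6554, -0.1679, 0.2401]
tool_rot: [3.14, 0.001, 2.096]
force: [-0.8, 0.5, -1.1]
```

```bash
python3 -m jog '[[[0,0,1,0,0,0,0],[0,0,1,0,0,0,0],[0,0,0,0,0,0,0]]]' | sed -n 2,4p
python3 -m jog '[[[0,0,1,0,0,0,0],[0,0,0,0,0,0,0]]]' | sed -n 2,4p
python3 -m jog '[[[0,0,1,0,0,0,0],[0,0,0,0,0,0,0]]]' | sed -n 2,4p
```

```text
position: [0.655, -0.1678, 0.237]
tool_rot: [-3.142, 0.0, 2.096]
force: [0.2, 0.6, -0.9]
position: [0.655, -0.1678, 0.2358]
tool_rot: [3.142, -0.0, 2.096]
force: [0.3, -0.1, -0.1]
position: [0.6552, -0.1678, 0.2357]
tool_rot: [3.141, 0.001, 2.096]
force: [-1.9, 0.6, 8.2]
```

```bash
python3 -m jog '[[[0,0,-25,0,0,0,0],[0,0,-30,0,0,0,0],[0,0,-25,0,0,0,0],[0,0,-5,0,0,0,0],[0,0,0,0,0,0,0]]]' | sed -n 2,4p
python3 -m jog '[[[0,0,25,0,0,0,0],[0,0,30,0,0,0,0],[0,0,20,0,0,0,0],[0,0,8,0,0,0,0],[0,0,0,0,0,0,0]]]' | sed -n 2,4p
python3 -m jog '[[[0,0,1,0,0,0,0],[0,0,0.7,0,0,0,0],[0,0,0,0,0,0,0]]]' | sed -n 2,4p
```

```text
position: [0.6551, -0.1678, 0.3204]
tool_rot: [3.141, 0.001, 2.096]
force: [-0.1, -0.2, -1.3]
position: [0.6549, -0.1677, 0.236]
tool_rot: [-3.141, -0.001, 2.096]
force: [0.6, 0.5, -0.0]
position: [0.655, -0.1678, 0.2355]
tool_rot: [-3.142, 0.0, 2.096]
force: [-1.6, 0.4, 8.4]
```

Now up and over to the blue cup.

```bash
python3 -m jog '[[[0,0,-30,0,0,0,0],[0,0,-35,0,0,0,0],[0,0,-35,0,0,0,0],[0,0,-35,0,0,0,0],[0,0,-20,0,0,0,0]]]' | sed -n 2,4p
python3 -c "
from h import *
find(['cup_white_mid','cup_blue_mid','brush_tip','lid_white_knob'],'scene',1);find(['cup_white_mid','cup_blue_mid'],'top',1)
to(.625,.003,.39,120)"
```

```text
position: [0.6552, -0.1677, 0.3928]
tool_rot: [3.14, 0.001, 2.096]
force: [-0.3, -0.7, -1.4]
scene cup_white_mid [([0.654, -0.168, 0.051], 0.69)]
scene cup_blue_mid [([0.628, 0.004, 0.051], 0.96)]
scene brush_tip [([0.654, -0.161, 0.165], 0.71)]
scene lid_white_knob [([0.216, 0.276, 0.032], 0.8)]
top cup_white_mid [([0.655, -0.164, 0.049], 0.55)]
top cup_blue_mid [([0.622, 0.002, 0.047], 0.6)]
turn [-0.001 -0.001  0.001] shift after [162.8  59.6  -1.1] pos [ 0.6547 -0.1678  0.3889] yaw 120.1 q [ 0.49  0.59 -0.56  1.32  0.31  1.32  0.46] F [-0.3  0.6 -1. ] M [-0.02 -0.01 -0.1 ] w 0.0209 t 17.4
```

```bash
python3 -m jog '[[[30,11,0,0,0,0,0],[45,17,0,0,0,0,0],[45,16,0,0,0,0,0],[40,15,0,0,0,0,0],[3,1,0,0,0,0,0]]]' | sed -n 2p
python3 -m jog '[[[0,0,0,0,0,0,0],[0,0,25,0,0,0,0],[0,0,0,0,0,0,0]]]' | sed -n 2p
python3 -c "
from h import *
to(.625,.003,.2365,120)"
```

```text
position: [0.624, 0.0096, 0.3902]
position: [0.6246, 0.0015, 0.3623]
turn [-0.004 -0.001 -0.   ] shift after [  1.1   1.1 125.8] pos [0.6246 0.0015 0.3623] yaw 120.0 q [ 0.29  0.52 -0.59  1.51  0.3   1.21  0.18] F [-0.2 -1.5 -1.5] M [-0.   -0.04  0.01] w 0.0211 t 18.2
```

```bash
python3 -m jog '[[[0,0,35,0,0,0,0],[0,0,35,0,0,0,0],[0,0,35,0,0,0,0],[0,0,18,0,0,0,0],[0,0,2,0,0,0,0]]]' | sed -n 2,4p
python3 -m jog '[[[0,0,1,0,0,0,0],[0,0,0,0,0,0,0]]]' | sed -n 2,4p
python3 -m jog '[[[0,0,1,0,0,0,0],[0,0,0,0,0,0,0]]]' | sed -n 2,4p
```

```text
position: [0.6247, 0.0021, 0.2382]
tool_rot: [-3.138, -0.002, 2.094]
force: [-0.1, 0.2, 0.1]
position: [0.6258, 0.003, 0.2406]
tool_rot: [3.14, 0.001, 2.095]
force: [0.4, 0.0, -0.7]
position: [0.6254, 0.0033, 0.239]
tool_rot: [3.141, 0.001, 2.096]
force: [0.1, 1.0, -1.8]
```

```bash
python3 -m jog '[[[0,0,1.5,0,0,0,0],[0,0,1.5,0,0,0,0],[0,0,0,0,0,0,0]]]' | sed -n 2,4p
python3 -m jog '[[[0,0,1,0,0,0,0],[0,0,0,0,0,0,0]]]' | sed -n 2,4p
```

```text
position: [0.6254, 0.0034, 0.2355]
tool_rot: [3.141, 0.0, 2.096]
force: [-0.9, -0.6, 3.1]
position: [0.6256, 0.0034, 0.2354]
tool_rot: [3.141, 0.001, 2.096]
force: [-4.4, -1.1, 17.0]
```

```bash
python3 -m jog '[[[0,0,-25,0,0,0,0],[0,0,-30,0,0,0,0],[0,0,-25,0,0,0,0],[0,0,-6,0,0,0,0],[0,0,0,0,0,0,0]]]' | sed -n 2,4p
python3 -m jog '[[[0,0,25,0,0,0,0],[0,0,30,0,0,0,0],[0,0,20,0,0,0,0],[0,0,9,0,0,0,0],[0,0,0,0,0,0,0]]]' | sed -n 2,4p
python3 -m jog '[[[0,0,1,0,0,0,0],[0,0,0,0,0,0,0]]]' | sed -n 2,4p
```

```text
position: [0.6254, 0.0033, 0.3207]
tool_rot: [3.141, 0.001, 2.096]
force: [-0.4, -0.3, -1.1]
position: [0.6251, 0.0034, 0.2355]
tool_rot: [-3.141, -0.0, 2.096]
force: [0.2, -0.0, -1.7]
position: [0.6252, 0.0034, 0.2351]
tool_rot: [-3.141, -0.0, 2.096]
force: [-0.6, 0.5, 5.0]
```

```bash
python3 -m jog '[[[0,0,-30,0,0,0,0],[0,0,-35,0,0,0,0],[0,0,-35,0,0,0,0],[0,0,-35,0,0,0,0],[0,0,-20,0,0,0,0]]]' | sed -n 2,4p
python3 -c "
from h import *
find(['cup_brown_mid','cup_blue_mid','brush_tip','lid_white_knob'],'scene',1);find(['cup_brown_mid','cup_blue_mid'],'top',1)
to(.653,.151,.39,120)"
```

```text
position: [0.6254, 0.0035, 0.3926]
tool_rot: [3.14, 0.001, 2.096]
force: [0.3, 0.2, -1.2]
scene cup_brown_mid [([0.653, 0.15, 0.05], 0.91)]
scene cup_blue_mid [([0.629, 0.004, 0.05], 0.76)]
scene brush_tip [([0.434, 0.015, 0.036], 0.65)]
scene lid_white_knob [([0.722, 0.412, 0.031], 0.71)]
top cup_brown_mid [([0.652, 0.149, 0.052], 0.77)]
top cup_blue_mid []
turn [-0.002 -0.001  0.001] shift after [113.9  98.1  -1. ] pos [0.625  0.0033 0.389 ] yaw 120.1 q [ 0.29  0.5  -0.6   1.47  0.29  1.26  0.19] F [-0.4  0.  -1. ] M [-0.04 -0.03 -0.01] w 0.021 t 21.7
```

```bash
python3 -m jog '[[[25,21,0,0,0,0,0],[30,26,0,0,0,0,0],[30,26,0,0,0,0,0],[28,24,0,0,0,0,0],[1,1,0,0,0,0,0]]]' | sed -n 2p
python3 -m jog '[[[0,0,0,0,0,0,0],[0,0,25,0,0,0,0],[0,0,0,0,0,0,0]]]' | sed -n 2p
python3 -c "
from h import *
to(.653,.151,.2365,120)"
```

```text
position: [0.6522, 0.1569, 0.3891]
position: [0.6523, 0.1493, 0.3623]
turn [-0.004 -0.     0.   ] shift after [  1.2   1.5 125.8] pos [0.6523 0.1493 0.3623] yaw 120.0 q [ 0.05  0.6  -0.6   1.38  0.34  1.27 -0.05] F [ 0.  -0.5 -2.4] M [-0.03  0.    0.11] w 0.021 t 22.5
```

```bash
python3 -m jog '[[[0,0,35,0,0,0,0],[0,0,35,0,0,0,0],[0,0,35,0,0,0,0],[0,0,18,0,0,0,0],[0,0,1,0,0,0,0]]]' | sed -n 2,4p
python3 -m jog '[[[0,0,2,0,0,0,0],[0,0,1.5,0,0,0,0],[0,0,0,0,0,0,0]]]' | sed -n 2,4p
python3 -m jog '[[[0,0,1,0,0,0,0],[0,0,0,0,0,0,0]]]' | sed -n 2,4p
```

```text
position: [0.6523, 0.1497, 0.2393]
tool_rot: [-3.138, -0.001, 2.095]
force: [0.2, 0.2, -0.7]
position: [0.6533, 0.151, 0.2388]
tool_rot: [3.14, 0.0, 2.095]
force: [-0.2, -0.1, -1.7]
position: [0.653, 0.1511, 0.2371]
tool_rot: [3.141, 0.0, 2.096]
force: [0.1, 0.8, -0.6]
```

```bash
python3 -m jog '[[[0,0,1,0,0,0,0],[0,0,1,0,0,0,0],[0,0,0,0,0,0,0]]]' | sed -n 2,4p
python3 -m jog '[[[0,0,-25,0,0,0,0],[0,0,-30,0,0,0,0],[0,0,-25,0,0,0,0],[0,0,-5,0,0,0,0],[0,0,0,0,0,0,0]]]' | sed -n 2,4p
python3 -m jog '[[[0,0,25,0,0,0,0],[0,0,30,0,0,0,0],[0,0,20,0,0,0,0],[0,0,9,0,0,0,0],[0,0,0,0,0,0,0]]]' | sed -n 2,4p
python3 -m jog '[[[0,0,1,0,0,0,0],[0,0,0,0,0,0,0]]]' | sed -n 2,4p
```

```text
position: [0.653, 0.1512, 0.2351]
tool_rot: [3.141, 0.0, 2.096]
force: [-1.5, -0.4, 4.2]
position: [0.653, 0.1512, 0.3202]
tool_rot: [3.141, 0.0, 2.096]
force: [0.1, -0.3, -2.0]
position: [0.6527, 0.1512, 0.2352]
tool_rot: [-3.141, -0.0, 2.096]
force: [0.4, 0.3, 0.2]
position: [0.6529, 0.1512, 0.2351]
tool_rot: [3.141, 0.0, 2.096]
force: [-2.2, -0.5, 11.7]
```

```bash
python3 -m jog '[[[0,0,-30,0,0,0,0],[0,0,-35,0,0,0,0],[0,0,-35,0,0,0,0],[0,0,-35,0,0,0,0],[0,0,-20,0,0,0,0]]]' | sed -n 2,4p
python3 -c "
from h import *
find(['pot_mid','lid_white_knob','cup_brown_mid'],'scene',2);find(['pot_mid'],'top',1)
to(.514,-.3206,.39,120)"
```

```text
position: [0.653, 0.1513, 0.3919]
tool_rot: [3.14, 0.0, 2.096]
force: [0.9, 0.4, -1.7]
scene pot_mid [([0.503, -0.308, 0.045], 0.73)]
scene lid_white_knob [([0.459, 0.146, 0.037], 0.88), ([0.21, 0.275, 0.033], 0.8)]
scene cup_brown_mid [([0.654, 0.15, 0.048], 0.72), ([0.653, 0.152, 0.337], 0.38)]
top pot_mid [([0.507, -0.302, 0.047], 0.74)]
turn [-0.002 -0.001  0.002] shift after [-339.  -355.8   -1.9] pos [0.6526 0.1509 0.3881] yaw 120.1 q [ 0.04  0.59 -0.6   1.34  0.33  1.32 -0.04] F [-0.4  0.3 -1.8] M [0.05 0.02 0.03] w 0.0211 t 25.8
```

```bash
python3 -m jog '[[[-15,-16,0,0,0,0,0],[-30,-32,0,0,0,0,0],[-30,-32,0,0,0,0,0],[-30,-31,0,0,0,0,0],[-30,-31,0,0,0,0,0]]]' | sed -n 2p
python3 -m jog '[[[-30,-32,0,0,0,0,0],[-30,-32,0,0,0,0,0],[-30,-31,0,0,0,0,0],[-30,-31,0,0,0,0,0],[-30,-32,0,0,0,0,0]]]' | sed -n 2p
python3 -m jog '[[[-30,-31,0,0,0,0,0],[-20,-21,0,0,0,0,0],[-4,-4,0,0,0,0,0],[0,0,0,0,0,0,0],[0,0,0,0,0,0,0]]]' | sed -n 2p
python3 -c "
from h import *
find(['pot_mid','brush_tip'],'scene',1);find(['pot_mid'],'top',1)
to(.514,-.3206,.2395,120)"
```

```text
position: [0.5967, -0.0386, 0.3885]
position: [0.5351, -0.2475, 0.3886]
position: [0.5151, -0.3195, 0.3891]
scene pot_mid [([0.504, -0.304, 0.046], 0.61)]
scene brush_tip [([0.515, -0.315, 0.158], 0.5)]
top pot_mid [([0.505, -0.3, 0.05], 0.58)]
turn [ 0.    -0.     0.003] shift after [-1.000e-01 -1.300e+00  1.502e+02] pos [ 0.5151 -0.3199  0.3897] yaw 120.1 q [ 0.82  0.46 -0.54  1.52  0.24  1.23  0.78] F [-0.3  0.4 -1.4] M [0.   0.01 0.04] w 0.021 t 27.6
```

```bash
python3 -m jog '[[[0,0,30,0,0,0,0],[0,0,35,0,0,0,0],[0,0,35,0,0,0,0],[0,0,30,0,0,0,0],[0,0,17,0,0,0,0]]]' | sed -n 2,4p
python3 -m jog '[[[0,0,2,0,0,0,0],[0,0,1,0,0,0,0],[0,0,0,0,0,0,0]]]' | sed -n 2,4p
python3 -m jog '[[[0,0,1,0,0,0,0],[0,0,0,0,0,0,0]]]' | sed -n 2,4p
```

```text
position: [0.5142, -0.32, 0.2404]
tool_rot: [-3.141, -0.002, 2.096]
force: [0.4, 0.3, -0.8]
position: [0.5152, -0.3207, 0.2408]
tool_rot: [3.141, 0.001, 2.096]
force: [0.4, -0.0, -1.0]
position: [0.5149, -0.3208, 0.2393]
tool_rot: [3.141, 0.001, 2.096]
force: [-0.2, -0.5, -1.1]
```

```bash
python3 -m jog '[[[0,0,1,0,0,0,0],[0,0,0.7,0,0,0,0],[0,0,0,0,0,0,0]]]' | sed -n 2,4p
python3 -m jog '[[[0,0,0,0,0,0,0.3],[0,0,0,0,0,0,0.4],[0,0,0,0,0,0,0.5],[0,0,0,0,0,0,0.7],[0,0,0,0,0,0,0.8]]]' 
python3 -m jog '[[[0,0,0,0,0,0,1],[0,0,0,0,0,0,1],[0,0,-15,0,0,0,1],[0,0,-20,0,0,0,1],[0,0,-30,0,0,0,1]]]' | sed -n 2,4p
python3 -m jog '[[[0,0,-35,0,0,0,1],[0,0,-35,0,0,0,1],[0,0,0,0,0,0,1]]]' | sed -n 2,4p
python3 - <<'E'
from h import *
f=find(["brush_tip","brush_grip","pot_mid","lid_white_knob","cup_white_mid"],"scene",2)
cv2.imwrite("pics/c3.png",cv2.resize(f["img"][130:330,190:450,::-1],None,fx=2.5,fy=2.5))
to(.457,.146,.36,120)
E
```

```text
position: [0.5148, -0.3207, 0.2371]
tool_rot: [3.141, 0.0, 2.096]
force: [-1.0, 0.2, 1.5]
clock: 29.35
position: [0.5147, -0.3206, 0.237]
tool_rot: [-3.142, -0.0, 2.096]
force: [-1.2, 0.2, -0.3]
grip_width: 0.0678
finger_force: 0.0
position: [0.5144, -0.3204, 0.3028]
tool_rot: [-3.141, -0.001, 2.096]
force: [1.1, 0.1, -0.0]
position: [0.5159, -0.3208, 0.3777]
tool_rot: [3.138, 0.006, 2.096]
force: [0.5, -0.5, 0.5]
scene brush_tip [([0.514, -0.315, 0.006], 0.71), ([0.718, -0.299, 0.002], 0.26)]
scene brush_grip [([0.514, -0.322, 0.181], 0.71)]
scene pot_mid [([0.504, -0.305, 0.042], 0.73)]
scene lid_white_knob [([0.215, 0.278, 0.031], 0.77), ([0.292, 0.181, 0.031], 0.75)]
scene cup_white_mid [([0.652, -0.164, 0.049], 0.92)]
turn [-0.001 -0.001  0.001] shift after [432.8 183.5  11.3] pos [ 0.5145 -0.3205  0.3713] yaw 120.1 q [ 0.82  0.47 -0.53  1.55  0.25  1.19  0.77] F [0.5 0.3 0.6] M [-0.06  0.05  0.04] w 0.0855 t 30.4
```

View pics/c3.png

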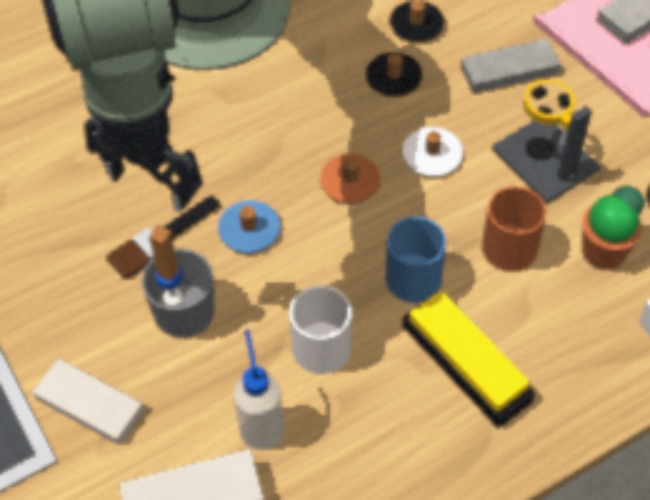

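```bash
python3 -c "
from h import *
find(['lid_blue_knob','lid_brown_knob','lid_white_knob'],'top',3)
find(['lid_blue_knob'],'scene',1)
to(.430,-.1625,.092,120)"
```

```text
top lid_blue_knob [([0.428, -0.16, 0.034], 0.78)]
top lid_brown_knob [([0.435, 0.014, 0.035], 0.89), ([0.623, 0.003, 0.049], 0.19), ([0.38, 0.352, -0.002], 0.16)]
top lid_white_knob [([0.214, 0.28, 0.036], 0.91), ([0.458, 0.147, 0.038], 0.74), ([0.294, 0.186, 0.035], 0.72)]
scene lid_blue_knob [([0.43, -0.161, 0.036], 0.56)]
turn [-0.    -0.     0.001] shift after [179.3   5.7 279.7] pos [ 0.5147 -0.3206  0.3717] yaw 120.1 q [ 0.82  0.47 -0.53  1.55  0.25  1.19  0.77] F [-0.3 -0.3  0.6] M [-0.03 -0.03 -0.01] w 0.0853 t 30.8
```

```bash
python3 -m jog '[[[25,1,0,0,0,0,1],[45,1,0,0,0,0,1],[45,1,0,0,0,0,1],[40,1,0,0,0,0,1],[25,1,20,0,0,0,1]]]' | sed -n 2p
python3 -m jog '[[[0,0,40,0,0,0,1],[0,0,45,0,0,0,1],[0,0,45,0,0,0,1],[0,0,40,0,0,0,1],[0,0,30,0,0,0,1]]]' | sed -n 2p
python3 -m jog '[[[0,0,0,0,0,0,1],[0,0,0,0,0,0,1]]]' | sed -n 2p
python3 -c "
from h import *
to(.4295,-.1615,.092,120)"
```

```text
position: [0.4284, -0.1604, 0.3535]
position: [0.4282, -0.1621, 0.1498]
position: [0.4291, -0.1622, 0.1526]
turn [-0.    -0.     0.002] shift after [ 0.4  0.7 60.6] pos [ 0.4291 -0.1622  0.1526] yaw 120.1 q [ 0.6   0.55 -0.47  2.13  0.46  0.56  0.31] F [ 0.9 -1.1  0.5] M [0.04 0.03 0.03] w 0.0856 t 31.9
```

```bash
python3 -m jog '[[[0,0.5,25,0,0,0,1],[0,0,20,0,0,0,1],[0,0,13,0,0,0,1],[0,0,2,0,0,0,0.7],[0,0,0,0,0,0,0.5]]]' | sed -n 2p
python3 -m jog '[[[0,0,0,0,0,0,0.4],[0,0,0,0,0,0,0.3],[0,0,0,0,0,0,0.2],[0,0,0,0,0,0,0],[0,0,0,0,0,0,0]]]' 40
python3 -c "
from h import *
to(.4295,-.1615,.092,120)"
```

```text
position: [0.43, -0.1624, 0.0933]
clock: 32.95
position: [0.4297, -0.1624, 0.093]
tool_rot: [3.141, 0.001, 2.096]
force: [-2.3, 0.8, 15.5]
grip_width: 0.0227
finger_force: 38.3
turn [0.001 0.001 0.001] shift after [0.9 0.3 1. ] pos [ 0.4297 -0.1624  0.093 ] yaw 120.1 q [ 0.52  0.66 -0.37  2.15  0.57  0.43  0.22] F [-2.3  0.8 15.5] M [ 0.08  0.53 -0.01] w 0.0227 t 33.0
```

```bash
python3 -m jog '[[[0,0,-5,0,0,0,0],[0,0,-20,0,0,0,0],[0,0,-35,0,0,0,0],[0,0,-40,0,0,0,0],[0,0,-40,0,0,0,0]]]' 60 | sed -n 2,4p
python3 -m jog '[[[0,0,-15,0,0,0,0],[0,0,0,0,0,0,0],[0,0,0,0,0,0,0]]]' | sed -n 2,4p
python3 -c "
from h import *
find(['lid_blue_knob','cup_blue_mid'],'top',1)
find(['lid_blue_knob','cup_blue_mid'],'scene',1)
to(.625,.0035,.245,120)"
```

```text
position: [0.4289, -0.1618, 0.2338]
tool_rot: [-3.141, -0.001, 2.096]
force: [0.1, -0.8, -1.5]
position: [0.429, -0.1623, 0.2469]
tool_rot: [-3.141, 0.0, 2.095]
force: [-0.2, 0.1, -2.1]
top lid_blue_knob [([0.375, -0.292, 0.001], 0.5)]
top cup_blue_mid [([0.624, 0.001, 0.048], 0.61)]
scene lid_blue_knob [([0.428, -0.161, 0.189], 0.72)]
scene cup_blue_mid [([0.627, 0.007, 0.05], 0.63)]
turn [-0.001 -0.001  0.002] shift after [ 45.3 252.4   1.4] pos [ 0.4291 -0.1619  0.2464] yaw 120.1 q [ 0.71  0.39 -0.59  2.06  0.31  0.78  0.45] F [ 0.1  1.1 -1.2] M [-0.05 -0.03 -0.03] w 0.0224 t 34.0
```

```bash
python3 -m jog '[[[4,20,0,0,0,0,0],[7,40,0,0,0,0,0],[7,40,0,0,0,0,0],[7,40,0,0,0,0,0],[7,40,0,0,0,0,0]]]' | sed -n 2,4p
python3 -m jog '[[[7,40,0,0,0,0,0],[5,26,0,0,0,0,0],[1,6,0,0,0,0,0],[0,0,0,0,0,0,0],[0,0,0,0,0,0,0]]]' | sed -n 2,4p
python3 - <<'E'
from h import *
find(['lid_blue_knob','cup_blue_mid'],'top',1)
f=find(['lid_blue_knob','cup_blue_mid'],'scene',1)
for n in('lid_blue_knob','cup_blue_mid'):
    r=bot.trace(n,f); 
    if r:
        v,u=np.where(r[0]["region"]); print(n,u.mean(),v.mean(),u.min(),u.max(),v.min(),v.max())
to(.625,.0035,.218,120)
E
```

```text
position: [0.57, -0.043, 0.2464]
tool_rot: [-3.141, -0.0, 2.096]
force: [-0.1, -0.5, -0.3]
position: [0.6241, 0.0023, 0.2466]
tool_rot: [-3.14, -0.0, 2.095]
force: [-0.7, -0.2, -1.9]
top lid_blue_knob []
top cup_blue_mid []
scene lid_blue_knob [([0.622, -0.001, 0.191], 0.67)]
scene cup_blue_mid [([0.627, 0.004, 0.051], 0.95)]
lid_blue_knob 355.564263322884 216.79937304075236 344 369 205 225
cup_blue_mid 355.3122807017544 236.5280701754386 344 368 223 250
turn [0.    0.    0.001] shift after [ 0.5  0.6 29.1] pos [0.6247 0.0028 0.2471] yaw 120.1 q [ 0.27  0.64 -0.56  1.63  0.39  0.99  0.11] F [-0.2  0.7 -0.5] M [0.05 0.03 0.02] w 0.0222 t 35.5
```

```bash
python3 -m jog '[[[1,1,25,0,0,0,0],[0,0,20,0,0,0,0],[0,0,4,0,0,0,0],[0,0,0,0,0,0,0]]]' | sed -n 2,4p
python3 -m jog '[[[0,0,3,0,0,0,0],[0,0,2,0,0,0,0],[0,0,0,0,0,0,0]]]' | sed -n 2,4p
python3 -m jog '[[[0,0,2,0,0,0,0],[0,0,2,0,0,0,0],[0,0,0,0,0,0,0]]]' | sed -n 2,4p
python3 -c "
from h import *
to(.6255,.004,.185,120)"
```

```text
position: [0.625, 0.0045, 0.1979]
tool_rot: [-3.141, -0.001, 2.096]
force: [0.3, -0.0, -0.8]
position: [0.6252, 0.0044, 0.1933]
tool_rot: [3.141, 0.0, 2.096]
force: [0.4, -0.2, -0.4]
position: [0.6251, 0.0043, 0.1888]
tool_rot: [-3.141, 0.0, 2.096]
force: [1.1, -0.7, -1.4]
turn [-0.     0.     0.001] shift after [-0.5  0.1  3.8] pos [0.6251 0.0043 0.1888] yaw 120.1 q [ 0.25  0.71 -0.53  1.67  0.44  0.88  0.06] F [ 1.1 -0.7 -1.4] M [-0.19 -0.18  0.03] w 0.0225 t 36.5
```

```bash
python3 -m jog '[[[0,0,2,0,0,0,0],[0,0,1,0,0,0,0],[0,0,0,0,0,0,0]]]' | sed -n 2,4p
python3 -m jog '[[[0,0,1,0,0,0,0],[0,0,0,0,0,0,0]]]' | sed -n 2,4p
```

```text
position: [0.6252, 0.0044, 0.1858]
tool_rot: [-3.141, 0.0, 2.096]
force: [1.4, -0.8, -1.5]
position: [0.6255, 0.0042, 0.1853]
tool_rot: [3.141, 0.001, 2.095]
force: [0.9, -3.1, 4.0]
```

Seated. Release and move up, then toward the brown lid.

```bash
python3 -m jog '[[[0,0,0,0,0,0,0.2],[0,0,0,0,0,0,0.35],[0,0,0,0,0,0,0.5],[0,0,0,0,0,0,0.6],[0,0,-5,0,0,0,0.6]]]' | sed -n 2,4p
python3 -m jog '[[[0,0,-15,0,0,0,0.8],[0,0,-30,0,0,0,1],[0,0,-30,0,0,0,1],[0,0,-10,0,0,0,1],[0,0,0,0,0,0,1]]]' | sed -n 2,4p
python3 - <<'E'
from h import *
find(['lid_blue_knob','cup_blue_mid','lid_brown_knob'],'top',2)
f=find(['lid_blue_knob','cup_blue_mid','lid_brown_knob'],'scene',2)
cv2.imwrite("pics/c4.png",cv2.resize(f["img"][150:280,240:440,::-1],None,fx=3,fy=3))
to(.434,.0135,.277,120)
E
```

```text
position: [0.6248, 0.0046, 0.1895]
tool_rot: [-3.141, -0.001, 2.096]
force: [-0.7, -0.4, -0.9]
position: [0.6257, 0.0046, 0.2773]
tool_rot: [3.139, 0.002, 2.096]
force: [0.6, 0.3, -0.1]
top lid_blue_knob []
top cup_blue_mid [([0.569, -0.478, -0.004], 0.18)]
top lid_brown_knob [([0.432, 0.012, 0.034], 0.86)]
scene lid_blue_knob [([0.623, 0.003, 0.131], 0.69)]
scene cup_blue_mid [([0.625, 0.007, 0.05], 0.61)]
scene lid_brown_knob [([0.435, 0.013, 0.036], 0.94), ([0.517, -0.317, 0.007], 0.67)]
turn [-0.001 -0.001  0.001] shift after [ 103.3 -160.9   -2.7] pos [0.625  0.0045 0.2743] yaw 120.1 q [ 0.28  0.61 -0.57  1.61  0.37  1.04  0.12] F [-0.1 -0.8  0.6] M [ 0.03 -0.01  0.02] w 0.0854 t 38.4
```

View pics/c4.png

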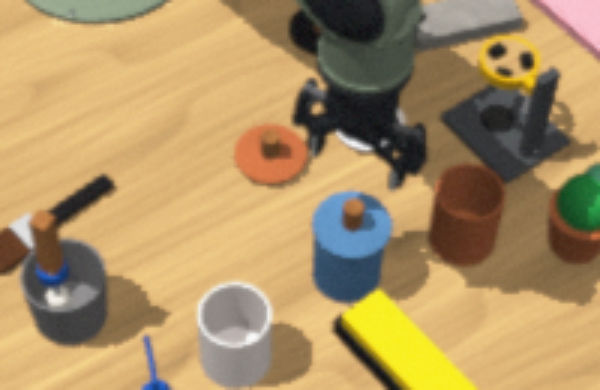

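```bash
python3 -m jog '[[[15,-23,0,0,0,0,1],[25,-40,0,0,0,0,1],[25,-40,0,0,0,0,1],[25,-40,0,0,0,0,1],[13,-18,0,0,0,0,1]]]' | sed -n 2p
python3 -m jog '[[[0,0,30,0,0,0,1],[0,0,40,0,0,0,1],[0,0,40,0,0,0,1],[0,0,15,0,0,0,1],[0,0,0,0,0,0,1]]]' | sed -n 2p
python3 -c "
from h import *
to(.434,.0128,.093,120)"
```

```text
position: [0.4308, 0.0126, 0.2747]
position: [0.4333, 0.0132, 0.1482]
turn [-0.003 -0.002  0.002] shift after [-0.7  0.5 55.2] pos [0.4333 0.0132 0.1482] yaw 120.1 q [ 0.23  0.54 -0.51  2.19  0.51  0.54 -0.14] F [-0.9  0.8  0.4] M [0.03 0.   0.  ] w 0.0853 t 39.4
```

```bash
python3 -m jog '[[[0,0,25,0,0,0,1],[0,0,20,0,0,0,1],[0,0,10,0,0,0,1],[0,0,0,0,0,0,0.7],[0,0,0,0,0,0,0.5]]]' | sed -n 2p
python3 -c "
from h import *
to(.434,.0128,.093,120)"
```

```text
position: [0.4347, 0.013, 0.0959]
turn [0.001 0.    0.001] shift after [ 0.1 -0.7  2.9] pos [0.4347 0.013  0.0959] yaw 120.1 q [ 0.14  0.64 -0.4   2.21  0.63  0.4  -0.25] F [-0.7  0.5 -0.9] M [-0.    0.01 -0.04] w 0.0588 t 39.9
```

```bash
python3 -m jog '[[[0,0,2.5,0,0,0,0.4],[0,0,0,0,0,0,0.3],[0,0,0,0,0,0,0.2],[0,0,0,0,0,0,0],[0,0,0,0,0,0,0]]]' 40
python3 -m jog '[[[0,0,-5,0,0,0,0],[0,0,-20,0,0,0,0],[0,0,-35,0,0,0,0],[0,0,-40,0,0,0,0],[0,0,-40,0,0,0,0]]]' 60 | sed -n 2,4p
python3 -m jog '[[[0,0,-15,0,0,0,0],[0,0,0,0,0,0,0],[0,0,0,0,0,0,0]]]' | sed -n 2,4p
python3 -c "
from h import *
find(['lid_brown_knob','cup_brown_mid'],'scene',1)
find(['lid_brown_knob','cup_brown_mid'],'top',1)
to(.653,.151,.245,120)"
```

```text
clock: 40.35
position: [0.4345, 0.0128, 0.0931]
tool_rot: [3.141, 0.001, 2.096]
force: [-1.1, 0.6, 8.0]
grip_width: 0.0226
finger_force: 38.7
position: [0.4336, 0.013, 0.2343]
tool_rot: [-3.141, -0.001, 2.096]
force: [-0.5, -1.2, -0.5]
position: [0.434, 0.0126, 0.2474]
tool_rot: [-3.142, 0.0, 2.095]
force: [0.1, 0.2, -1.4]
scene lid_brown_knob [([0.434, 0.013, 0.191], 0.86)]
scene cup_brown_mid [([0.655, 0.148, 0.048], 0.82)]
top lid_brown_knob []
top cup_brown_mid [([0.649, 0.151, 0.053], 0.94)]
turn [-0.001 -0.001  0.002] shift after [ 10.  258.7   1.9] pos [0.434  0.013  0.2469] yaw 120.1 q [ 0.37  0.37 -0.66  2.11  0.32  0.76  0.03] F [ 0.3  0.3 -2. ] M [ 0.01 -0.03  0.02] w 0.0223 t 41.5
```

```bash
python3 -m jog '[[[1,20,0,0,0,0,0],[2,40,0,0,0,0,0],[2,40,0,0,0,0,0],[2,40,0,0,0,0,0],[1,40,0,0,0,0,0]]]' | sed -n 2,4p
python3 -m jog '[[[1,40,0,0,0,0,0],[1,30,0,0,0,0,0],[0,9,0,0,0,0,0],[0,0,0,0,0,0,0],[0,0,0,0,0,0,0]]]' | sed -n 2,4p
python3 -c "
from h import *
find(['lid_brown_knob','cup_brown_mid'],'scene',1)
to(.653,.151,.195,120)"
```

```text
position: [0.587, 0.1111, 0.2468]
tool_rot: [-3.141, -0.0, 2.096]
force: [0.2, -0.2, -0.9]
position: [0.6526, 0.1509, 0.2469]
tool_rot: [-3.14, -0.0, 2.096]
force: [-0.6, -0.1, -1.4]
scene lid_brown_knob [([0.652, 0.152, 0.188], 0.63)]
scene cup_brown_mid [([0.656, 0.15, 0.047], 0.68)]
turn [-0.     0.     0.001] shift after [ 0.3  0.3 52.7] pos [0.6529 0.1506 0.2477] yaw 120.0 q [ 0.04  0.71 -0.58  1.5   0.42  1.06 -0.12] F [-0.4 -0.  -1.5] M [0.   0.03 0.01] w 0.0226 t 42.6
```

```bash
python3 -m jog '[[[0,0,25,0,0,0,0],[0,0,20,0,0,0,0],[0,0,5,0,0,0,0],[0,0,0,0,0,0,0]]]' | sed -n 2,4p
python3 -m jog '[[[0,0,3,0,0,0,0],[0,0,2,0,0,0,0],[0,0,0,0,0,0,0]]]' | sed -n 2,4p
python3 -m jog '[[[0,0,2,0,0,0,0],[0,0,2,0,0,0,0],[0,0,0,0,0,0,0]]]' | sed -n 2,4p
```

```text
position: [0.653, 0.151, 0.1974]
tool_rot: [-3.141, -0.0, 2.096]
force: [0.9, -0.0, -0.6]
position: [0.6534, 0.1513, 0.1929]
tool_rot: [3.141, 0.0, 2.096]
force: [0.4, -0.5, -1.4]
position: [0.6533, 0.1513, 0.1883]
tool_rot: [-3.141, 0.0, 2.096]
force: [0.3, -0.5, -0.9]
```

```bash
python3 -m jog '[[[0,0,2,0,0,0,0],[0,0,1,0,0,0,0],[0,0,0,0,0,0,0]]]' | sed -n 2,4p
python3 -m jog '[[[0,0,0.8,0,0,0,0],[0,0,0,0,0,0,0]]]' | sed -n 2,4p
```

```text
position: [0.6534, 0.1513, 0.1854]
tool_rot: [-3.142, 0.0, 2.096]
force: [1.6, -0.3, -2.1]
position: [0.6534, 0.1513, 0.1853]
tool_rot: [3.141, 0.0, 2.096]
force: [-2.3, -2.2, 6.7]
```

Seated; release, go up, look for the white lid.

```bash
python3 -m jog '[[[0,0,0,0,0,0,0.2],[0,0,0,0,0,0,0.35],[0,0,0,0,0,0,0.5],[0,0,0,0,0,0,0.6],[0,0,-5,0,0,0,0.6]]]' | sed -n 2,4p
python3 -m jog '[[[0,0,-15,0,0,0,0.8],[0,0,-30,0,0,0,1],[0,0,-30,0,0,0,1],[0,0,-10,0,0,0,1],[0,0,0,0,0,0,1]]]' | sed -n 2,4p
python3 - <<'E'
from h import *
f=find(['lid_white_knob'],'top',5)
f=find(['lid_white_knob','lid_brown_knob','cup_white_mid','lid_blue_knob'],'scene',4)
cv2.imwrite("pics/c5.png",cv2.resize(f["img"][110:290,220:460,::-1],None,fx=2.5,fy=2.5))
to(.4575,.146,.277,120)
E
```

```text
position: [0.6531, 0.1513, 0.1893]
tool_rot: [-3.141, -0.0, 2.096]
force: [-0.4, 0.2, 0.1]
position: [0.6539, 0.1516, 0.2772]
tool_rot: [3.138, 0.001, 2.096]
force: [0.1, -0.7, 0.3]
top lid_white_knob [([0.456, 0.149, 0.036], 0.92), ([0.213, 0.281, 0.034], 0.77), ([0.295, 0.186, 0.035], 0.74), ([0.719, 0.41, 0.037], 0.64)]
scene lid_white_knob [([0.717, 0.41, 0.033], 0.94), ([0.214, 0.274, 0.032], 0.83), ([0.455, 0.15, 0.036], 0.66), ([0.291, 0.178, 0.031], 0.53)]
scene lid_brown_knob [([0.653, 0.15, 0.125], 0.75), ([0.783, -0.014, 0.0], 0.34)]
scene cup_white_mid [([0.653, -0.169, 0.052], 0.74), ([0.379, 0.348, -0.0], 0.49)]
scene lid_blue_knob [([0.632, 0.001, 0.129], 0.83)]
turn [-0.001 -0.     0.001] shift after [  93.2 -172.1   -3.1] pos [0.6531 0.1513 0.2739] yaw 120.1 q [ 0.05  0.68 -0.59  1.48  0.41  1.11 -0.1 ] F [0.4 0.8 1.1] M [-0.02 -0.03  0.02] w 0.0853 t 45.5
```

View pics/c5.png

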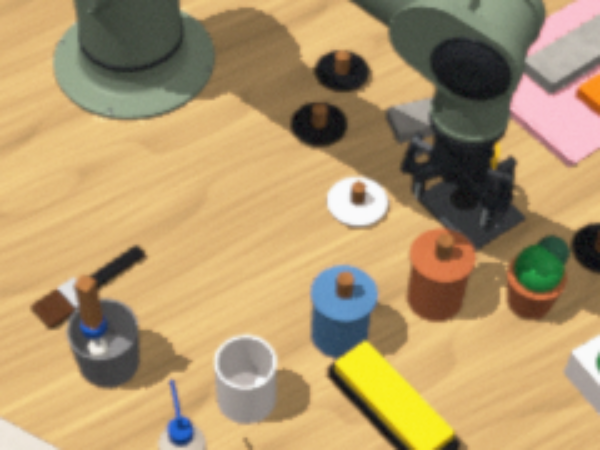

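```bash
python3 -m jog '[[[15,-25,0,0,0,0,1],[24,-43,0,0,0,0,1],[24,-43,0,0,0,0,1],[22,-40,0,0,0,0,1],[10,-20,0,0,0,0,1]]]' | sed -n 2p
python3 -m jog '[[[0,0,30,0,0,0,1],[0,0,40,0,0,0,1],[0,0,40,0,0,0,1],[0,0,15,0,0,0,1],[0,0,0,0,0,0,1]]]' | sed -n 2p
python3 -c "
from h import *
to(.4565,.148,.093,120)"
```

```text
position: [0.4544, 0.1476, 0.2745]
position: [0.4567, 0.1478, 0.1477]
turn [-0.004 -0.001  0.002] shift after [ 0.2 -0.  54.7] pos [0.4567 0.1478 0.1477] yaw 120.1 q [-0.02  0.6  -0.55  2.07  0.53  0.61 -0.41] F [-0.1 -0.1  1.2] M [ 0.03 -0.03  0.01] w 0.0854 t 46.5
```

```bash
python3 -m jog '[[[0,0,25,0,0,0,1],[0,0,20,0,0,0,1],[0,0,10,0,0,0,1],[0,0,2,0,0,0,0.7],[0,0,0,0,0,0,0.5]]]' | sed -n 2p
python3 -m jog '[[[0,0,0.5,0,0,0,0.4],[0,0,0,0,0,0,0.3],[0,0,0,0,0,0,0.2],[0,0,0,0,0,0,0],[0,0,0,0,0,0,0]]]' 40
python3 -m jog '[[[0,0,-5,0,0,0,0],[0,0,-20,0,0,0,0],[0,0,-35,0,0,0,0],[0,0,-40,0,0,0,0],[0,0,-40,0,0,0,0]]]' 60 | sed -n 2,4p
python3 -m jog '[[[0,0,-35,0,0,0,0],[0,0,0,0,0,0,0],[0,0,0,0,0,0,0]]]' | sed -n 2,5p
python3 -c "
from h import *
find(['lid_white_knob','cup_white_mid'],'scene',3)
find(['cup_white_mid'],'top',1)
to(.655,-.167,.265,120)"
```

```text
position: [0.458, 0.1481, 0.0934]
clock: 47.45
position: [0.458, 0.1478, 0.093]
tool_rot: [3.141, 0.001, 2.095]
force: [-1.7, -0.9, 10.0]
grip_width: 0.0228
finger_force: 38.6
position: [0.4572, 0.1478, 0.234]
tool_rot: [-3.141, -0.0, 2.096]
force: [0.2, -0.0, -1.5]
position: [0.4578, 0.1476, 0.2679]
tool_rot: [3.14, 0.001, 2.095]
force: [1.0, 0.5, -1.5]
grip_width: 0.0226
scene lid_white_knob [([0.722, 0.409, 0.033], 0.94), ([0.459, 0.15, 0.211], 0.87), ([0.213, 0.273, 0.031], 0.6)]
scene cup_white_mid [([0.653, -0.171, 0.05], 0.92), ([0.734, 0.265, -0.003], 0.56)]
top cup_white_mid [([0.656, -0.166, 0.049], 0.96)]
turn [-0.002 -0.001  0.002] shift after [-371.5   13.7    1.4] pos [0.4574 0.1478 0.2664] yaw 120.1 q [ 0.1   0.41 -0.69  1.98  0.34  0.86 -0.24] F [-0.5 -0.1 -0.9] M [ 0.02 -0.01  0.03] w 0.0222 t 48.5
```

```bash
python3 -m jog '[[[-20,1,0,0,0,0,0],[-40,1,0,0,0,0,0],[-40,2,0,0,0,0,0],[-40,1,0,0,0,0,0],[-40,2,0,0,0,0,0]]]' | sed -n 2,4p
python3 -m jog '[[[-40,1,0,0,0,0,0],[-40,2,0,0,0,0,0],[-40,1,0,0,0,0,0],[-40,2,0,0,0,0,0],[-25,1,0,0,0,0,0]]]' | sed -n 2,4p
python3 -m jog '[[[-6,0,10,0,0,0,0],[0,0,10,0,0,0,0],[0,0,0,0,0,0,0],[0,0,0,0,0,0,0]]]' | sed -n 2,4p
python3 -c "
from h import *
find(['lid_white_knob','cup_white_mid'],'scene',2)
to(.655,-.167,.195,120)"
```

```text
position: [0.5544, -0.0058, 0.2665]
tool_rot: [-3.141, -0.001, 2.096]
force: [0.6, 0.7, -1.5]
position: [0.6534, -0.1639, 0.2658]
tool_rot: [-3.14, -0.0, 2.094]
force: [-0.2, 1.4, -1.0]
position: [0.6555, -0.1648, 0.2469]
tool_rot: [-3.141, -0.001, 2.097]
force: [0.3, 0.3, -1.0]
scene lid_white_knob [([0.294, 0.182, 0.03], 0.83), ([0.72, 0.412, 0.035], 0.83)]
scene cup_white_mid [([0.656, -0.168, 0.05], 0.8)]
turn [0.001 0.    0.002] shift after [-0.9 -1.5 52.8] pos [ 0.6559 -0.1655  0.2478] yaw 120.1 q [ 0.5   0.71 -0.56  1.48  0.41  1.06  0.37] F [-0.6 -0.5 -0.7] M [ 0.05 -0.02  0.01] w 0.0223 t 50.0
```

```bash
python3 -m jog '[[[-1,-1,25,0,0,0,0],[0,0,20,0,0,0,0],[0,0,5,0,0,0,0],[0,0,0,0,0,0,0]]]' | sed -n 2,4p
python3 -m jog '[[[0,0,3,0,0,0,0],[0,0,2,0,0,0,0],[0,0,0,0,0,0,0]]]' | sed -n 2,4p
python3 -m jog '[[[0,0,2,0,0,0,0],[0,0,2,0,0,0,0],[0,0,0,0,0,0,0]]]' | sed -n 2,4p
```

```text
position: [0.6554, -0.1672, 0.1972]
tool_rot: [-3.141, -0.0, 2.096]
force: [0.4, 0.1, -1.4]
position: [0.6555, -0.1675, 0.1926]
tool_rot: [3.141, 0.0, 2.096]
force: [-0.4, -0.7, -1.0]
position: [0.6553, -0.1675, 0.188]
tool_rot: [-3.141, -0.0, 2.096]
force: [0.3, 0.4, -1.9]
```

```bash
python3 -m jog '[[[0,0,2,0,0,0,0],[0,0,1,0,0,0,0],[0,0,0,0,0,0,0]]]' | sed -n 2,4p
python3 -m jog '[[[0,0,0.8,0,0,0,0],[0,0,0,0,0,0,0]]]' | sed -n 2,4p
```

```text
position: [0.6555, -0.1675, 0.1852]
tool_rot: [3.142, 0.0, 2.096]
force: [-0.1, 0.0, -1.9]
position: [0.6556, -0.1675, 0.1851]
tool_rot: [3.141, 0.0, 2.096]
force: [-3.0, 0.4, 9.5]
```

```bash
python3 -m jog '[[[0,0,0,0,0,0,0.2],[0,0,0,0,0,0,0.35],[0,0,0,0,0,0,0.5],[0,0,0,0,0,0,0.6],[0,0,-5,0,0,0,0.6]]]' | sed -n 2,4p
python3 -m jog '[[[0,0,-15,0,0,0,0.8],[0,0,-30,0,0,0,1],[0,0,-40,0,0,0,1],[0,0,-40,0,0,0,1],[0,0,-40,0,0,0,1]]]' | sed -n 2,4p
python3 -m jog '[[[40,-20,0,0,0,0,1],[40,-20,0,0,0,0,1],[0,0,0,0,0,0,1],[0,0,0,0,0,0,1]]]' | sed -n 2,4p
python3 - <<'E'
from h import *
f=find(['lid_white_knob','lid_brown_knob','cup_white_mid','cup_blue_mid','cup_brown_mid','lid_blue_knob','brush_grip','brush_tip','pot_mid'],'scene',3)
g=bot.grab_frame("top")
a=cv2.resize(f["img"][140:320,200:460,::-1],(780,540)); cv2.imwrite("pics/c6.png",a)
cv2.imwrite("pics/c7.png",cv2.resize(g["img"][80:260,160:460,::-1],(750,450)))
E
```

```text
position: [0.6551, -0.1675, 0.1889]
tool_rot: [-3.141, -0.001, 2.096]
force: [0.2, 0.6, -0.6]
position: [0.6552, -0.1673, 0.3575]
tool_rot: [3.141, 0.0, 2.096]
force: [0.7, 0.5, 0.2]
position: [0.5805, -0.1181, 0.3561]
tool_rot: [3.141, 0.002, 2.096]
force: [0.7, 0.1, 0.9]
scene lid_white_knob [([0.294, 0.182, 0.027], 0.74), ([0.654, -0.165, 0.129], 0.63), ([0.718, 0.411, 0.034], 0.6)]
scene lid_brown_knob [([0.656, 0.15, 0.128], 0.84), ([0.654, 0.15, 0.05], 0.73)]
scene cup_white_mid [([0.652, -0.167, 0.048], 0.58), ([0.504, -0.304, 0.046], 0.31)]
scene cup_blue_mid []
scene cup_brown_mid [([0.653, 0.149, 0.049], 0.65), ([0.735, 0.265, 0.0], 0.39)]
scene lid_blue_knob [([0.634, 0.001, 0.132], 0.68)]
scene brush_grip [([0.734, 0.267, -0.001], 0.33), ([0.568, -0.478, -0.001], 0.16)]
scene brush_tip [([0.512, -0.319, 0.007], 0.85), ([0.532, 0.291, -0.0], 0.61), ([0.734, 0.265, -0.002], 0.42)]
scene pot_mid [([0.504, -0.304, 0.048], 0.65)]
```

View pics/c6.png

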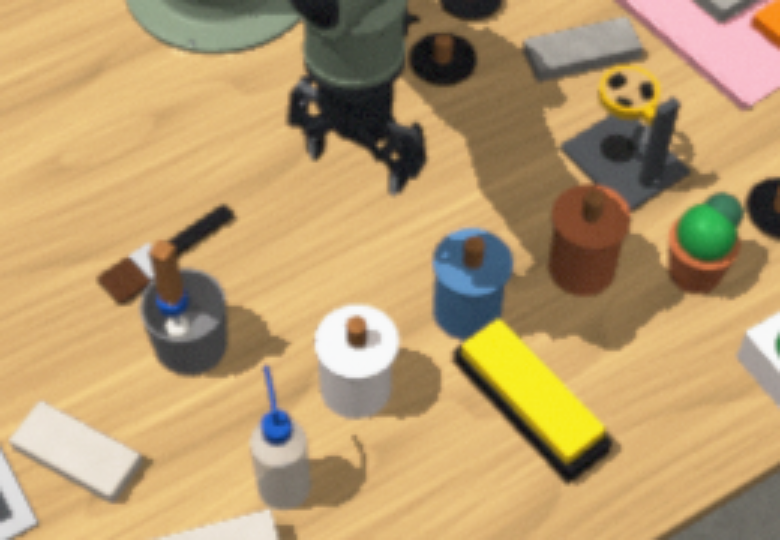

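View pics/c7.png

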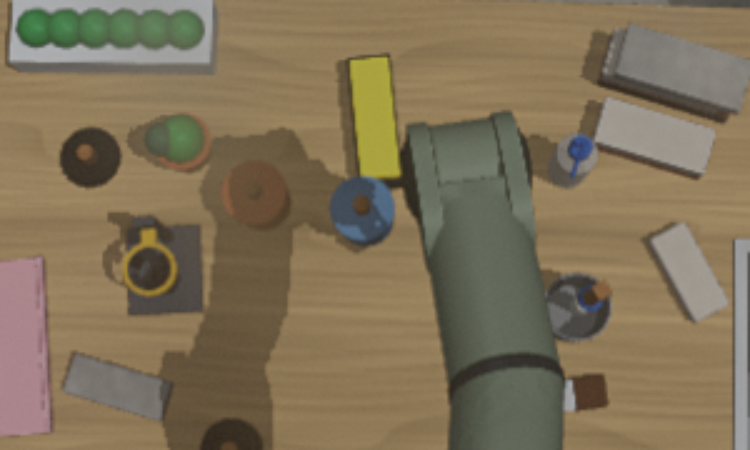

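Run:
```python
from h import *
f=bot.grab_frame("scene"); s=6; o=np.array([285,190])
a=cv2.resize(f["img"][190:290,285:415,::-1],None,fx=s,fy=s,interpolation=cv2.INTER_CUBIC)
th=np.linspace(0,2*np.pi,60)
def circ(x,y,z,r,c):
    p=(px(f,np.c_[x+r*np.cos(th),y+r*np.sin(th),np.full(60,z)])-o+.5)*s
    cv2.polylines(a,[p.astype(np.int32)],True,c,1,cv2.LINE_AA)
for x,y in((.655,-.1675),(.6255,.004),(.6535,.1513)):
    circ(x,y,0,.041,(0,255,255)); circ(x,y,.106,.046,(0,255,0)); circ(x,y,.141,.012,(255,255,0))
cv2.imwrite("pics/c8.png",a)
```

```text
(no output)
```

View pics/c8.png

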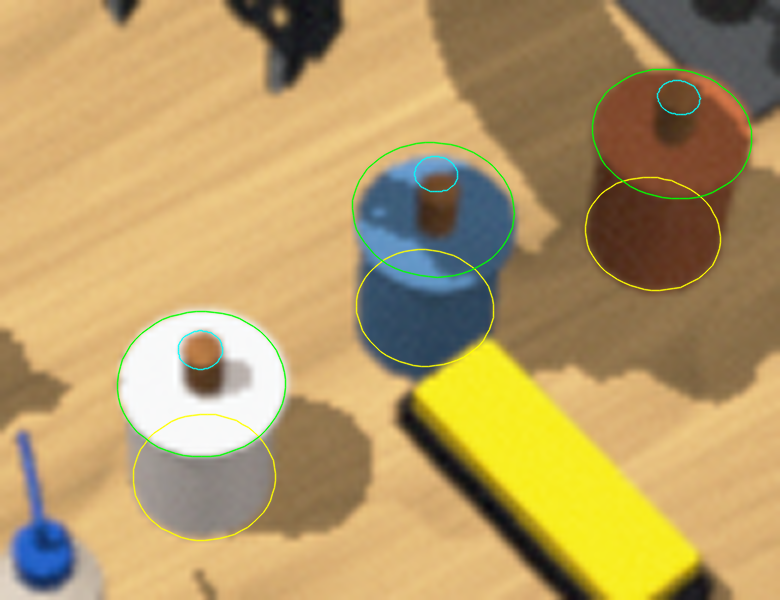

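```bash
python3 -c "
from h import *
print(bot.observe()['clock'],bot.job_done())"
```

```text
the job is handed in; nothing more can be done
53.55 None
```

The job is handed in at 53.6 s of the 210 s: I twisted the brush free with little pull on the collar, scrubbed the white, blue and brown cups in that order, stood the brush in the grey pot and lidded all three cups with their own colours; after I had lidded the blue cup it was nudged about 8 mm, but its lid still looks seated.

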